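# Set the paste warmer to setting 2 and start it

## Task

The paste warmer on the bench has been left set too hot. Turn its black pointer dial down, click by click, until it rests at setting 2 (the second stud, counting the blue one as 1), and only then press the green start button fully down and let it go. Leave the paste pot standing on the hot plate.

Things in the scene. Friction and masses are not known exactly. Their poses are not given: they have to be found in the camera images.
- warmer: White enamelled box 206 (x) by 306 (y) by 55 mm high, fixed to the bench; origin at the centre of its underside. Its front (-x) faces the robot, +y is its left. On top: the dial at the right, its axis at (-15, -70) mm; a round hot plate at the left at (25, 90) mm; the green start button at the front left at (-70, 60) mm.
- dial_axis (a point): Point on the dial's vertical axis at the level of the warmer's top; axes as the warmer's. Seven small flat studs, 30 degrees apart, stand in a half circle of radius 73.5 mm round it: 1 (blue) to the left (+y), then clockwise seen from above (black), 4 straight away from the robot (+x), 7 (red) to the right (-y).
- dial_tip (a point): Pointing end of the dial's bar: on its middle line, 60 mm from the axis, 23 mm above the warmer's top; +y outward along the bar. Black bar 16 mm wide, 88 long (60 to this end, 28 to the tail), sides from 8 to 38 mm above the warmer's top, on a 52 mm hub disc up to 11 mm high. A white line on top marks the pointing end.
- dial (a joint): Dial angle, rad: clockwise seen from above, 0.5236 (30 deg) per click, setting n at 0.5236 (n - 1); end stops just outside 1 and 7. A spring holds each setting with about 0.25 N m (5 N at 50 mm); once past half way it snaps into the next, ahead of what pushes it, and stays. Found anywhere from setting 4 to 7, at first perhaps about to fall into a click.
- start_button_top (a point): Centre of the upper face of the green start button (32 mm wide, in a dark housing).
- start_button (a joint): Travel of the start button in m: 0 up, 0.006 fully down. A spring pushes it back up; fully down takes 5 N.
- plate_top (a point): Centre of the upper face of the hot plate (100 mm wide), 61 mm above the warmer's underside.
- paste_pot: Loose stoneware pot, 72 mm wide and 65 mm high, 0.4 kg, standing on the hot plate. Origin at the centre of its underside, z up.

How it is judged:
By the outcome, as a careful person would: the job done as asked, in the order asked, and still so for the second after the job is handed in, with the robot touching nothing.
It also fails if it takes over 54 s, if anything falls off the work surface, if the arm or the gripper's body presses on something with over 40 N, if the wrist force passes 120 N, or if a joint passes its speed limit or range.

## Robot

A 7-joint arm with a two-finger parallel gripper is mounted at the origin on a cart in front of the work surface, level with it; the furniture and walls round the work are solid. World frame = base frame: x ahead of the robot, y to its left, z up, the work surface at z = 0. Lengths are in m, angles in rad, forces in N, time in s.
With the tool pointing down it reaches from about 0.425 to 0.975 m from the base axis. Payload 16.7 kg.
Tool frame: the origin (TCP) lies at the very end of the fingers, on their centre line; the grasp point (between the pads) lies 19 mm behind it (arm.grip_depth is the distance from the TCP to the grasp point, in m); z points along the fingers, y is the line along which they close (so a half turn about z gives the same grasp; the last joint's range is limited). The gripper opens to 85 mm and grips with 20 to 120 N. Pads are 22 mm wide; open, the fingers measure 114 mm over their backs; the gripper's body (76 mm by 85 mm) begins 54 mm behind the grasp point. The pads swing forward as they close: fully open they stand 13 mm farther back than shut.
Start: joints at [-1.427, 0.426, 0.074, 1.606, -0.034, 1.111, -0.067], TCP at [0.195, 0.646, 0.231] pointing down, gripper open.
Joint ranges: [-2.85, 2.85], [-0.5, 2.14], [-1.23, 1.37], [0.21, 2.46], [-1.02, 4.16], [0.16, 2.05], [-2.73, 2.73]. Speed limits (rad/s): [1.89, 1.89, 2.39, 2.39, 3.01, 3.01, 3.01].

## Interface

Orientations are given as a 3x3 rotation matrix whose columns are the frame's x, y, z axes.
In Python, from workcell import arm gives the robot as it stands. Calls block until the motion is done:
- arm.move_ptp(position, orientation): joint-space move of the TCP to a pose.
- arm.servo_line(position, frame=None, velocity=0.15): straight line of the TCP; frame=None keeps the orientation; velocity is the mean speed in m/s.
- arm.move_j(angles): joint-space move.
- arm.gripper_open() and arm.close_gripper(f_grip=None): open the fingers fully, or close them until they stop; f_grip is the grip in N (None keeps the last).
- arm.hold(seconds).
- arm.ik(position, orientation): joint angles nearest the present ones, or None.
- arm.read_state(): the state.
- arm.capture(name): name is "side" or "top" or "wrist"; returns a dict with "frame" (400x640x3 uint8, red, green, blue), "fovy" (degrees; the focal length in pixels is half the picture's height over the tangent of half this angle, whatever the lens; pixels are square), "cx", "cy" (the principal point, pixels), "R" (3x3) and "t" (3): a world point X has camera coordinates R X + t; the wrist camera has in their place "hand_eye" (4x4, takes a point from camera to tool coordinates, whose origin is the TCP and whose axes are the flange's). Camera axes: x right, y down, z forward; pixel columns grow to the right and rows downward; lengths in m; the calibration is good to about 2 mm. The wrist camera is an equidistant fisheye: a pixel r from the principal point sees the ray r / f radians off the axis. A picture is of the moment at which its call begins: read the wrist's pose just before it. There is no depth.
A pose or a line that the arm cannot do raises arm.MotionError and nothing moves.
- arm.close_job(): hands the job in; it is judged then, once.
The state is a dict: "time": time; "q": joint angles; "dq": joint speeds; "joint_efforts": joint torques, N m; "ee_pos": TCP position; "tool_rot": TCP orientation; "contact_force": force on the tool from outside, world axes, zero at the start; "wrist_torque": the same for the moment, N m; "grip_width": opening from 0.0 (shut) to 1.0 (fully open); "grasp_force": force on a finger pad.
Only numpy, scipy, OpenCV 4.12 (cv2) and the standard library are available. Lean on these libraries where they do the work, as an engineer would, in place of code of your own. Each camera call takes 0.05 s, during which the arm holds its last target. There are 200 camera calls.

## Working session

There is one attempt and no reset: what is moved stays moved. The work goes in short steps, each a Python script; the robot and the scene stay as the last script left them, time stands still between calls to the robot, and variables do not carry over. Pictures are saved under pics/ and viewed, at most 10 in all, crops included, and the job is handed in when it is done.

```bash
mkdir -p pics; ls
python3 - <<'E'
from workcell import arm
import cv2
s=arm.read_state();print(s['time'],s['ee_pos'],s['tool_rot'])
for n in("top","side"):
    c=arm.capture(n);cv2.imwrite(f"pics/{n}0.png",c["frame"][:,:,::-1]);print(n,c["fovy"],c["cx"],c["cy"],c["R"],c["t"])
E
```

```text
pics
workcell.py
0.0 [0.19477049 0.64585063 0.23059846] [[-9.57415431e-01  2.88713749e-01 -2.54283510e-04]
 [ 2.88713830e-01  9.57414547e-01 -1.30750357e-03]
 [-1.34039525e-04 -1.32523926e-03 -9.99999113e-01]]
top 53.66191576953377 317.90090550985246 202.28687859333039 [[-0.00870994 -0.99990262 -0.01090315]
 [-0.99579356  0.00966767 -0.09111384]
 [ 0.09121037  0.01006369 -0.99578079]] [0.05507576 0.53863604 0.86039452]
side 54.77937940103664 322.5692715493446 209.95435234453478 [[ 0.86532367 -0.50119019 -0.00483069]
 [-0.25960162 -0.43992584 -0.85969312]
 [ 0.42874461  0.74516686 -0.51078802]] [-0.42737489  0.22231534  0.61257789]
```

View pics/top0.png

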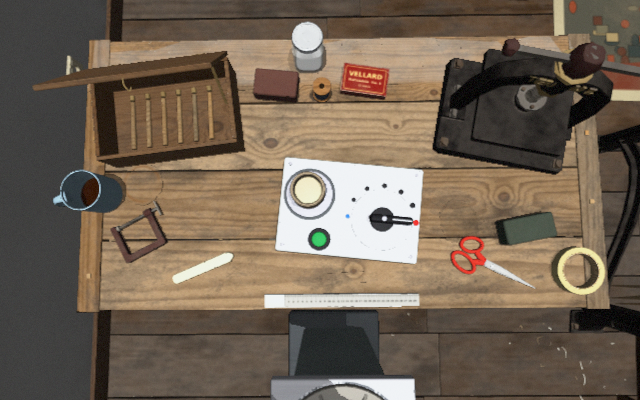

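View pics/side0.png

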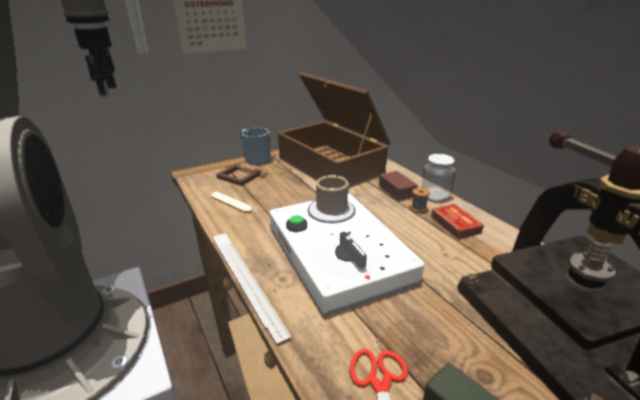

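The top view shows the warmer at about (350,210). The dial tip (412,219) is near the red stud (416,222), so it's at setting 7 or close to it. The green button is at (319,239) and the pot at (307,188). The side view shows the same layout with nothing in the way of the dial. Next I'll fit the warmer pose from the coloured features in both views.

```bash
cat > h.py <<'E'
import numpy as np,cv2
from scipy.optimize import least_squares
from workcell import arm
def proj(c,X):
    p=c["R"]@np.asarray(X)+c["t"];f=200/np.tan(np.radians(c["fovy"])/2)
    return np.array([c["cx"]+f*p[0]/p[2],c["cy"]+f*p[1]/p[2]])
def blob(fr,lo,hi,roi):
    h=cv2.cvtColor(fr,cv2.COLOR_RGB2HSV);m=cv2.inRange(h,lo,hi);k=np.zeros_like(m);x0,y0,x1,y1=roi;k[y0:y1,x0:x1]=1
    ys,xs=np.nonzero(m*k);return np.array([xs.mean(),ys.mean()]),len(xs)
E
python3 - <<'E'
from h import *
C={n:arm.capture(n) for n in("top","side")}
R={"top":dict(g=(300,220,340,255),b=(340,208,355,224),r=(408,212,424,232)),"side":dict(g=(280,205,315,235),b=None,r=(358,268,378,286))}
cl=dict(g=((45,100,60),(80,255,255)),b=((95,110,60),(125,255,255)),r=((0,130,80),(8,255,255)))
obs=[]
for n in R:
  for k,roi in R[n].items():
    if roi is None: continue
    p,a=blob(C[n]["frame"],*cl[k],roi);print(n,k,p,a);obs.append((n,k,p))
# black studs, top
g=cv2.cvtColor(C["top"]["frame"],cv2.COLOR_RGB2GRAY)
T={2:(353,200),3:(367,188),4:(384,185),5:(401,191),6:(412,205)}
for i,(x,y) in T.items():
    w=np.clip(150.-g[y-5:y+6,x-5:x+6],0,None);yy,xx=np.mgrid[y-5:y+6,x-5:x+6];p=np.array([(w*xx).sum(),(w*yy).sum()])/w.sum();print(i,p);obs.append(("top",i,p))
def loc(k,hb):
    if k=="g":return (-.07,.06,hb)
    th=np.pi/6*({"b":1,"r":7}.get(k,k)-1);return(-.015+.0735*np.sin(th),-.07+.0735*np.cos(th),.056)
def res(v):
    c,s=np.cos(v[2]),np.sin(v[2]);o=[]
    for n,k,p in obs:
        a=loc(k,v[3]);o+=list(proj(C[n],(v[0]+c*a[0]-s*a[1],v[1]+s*a[0]+c*a[1],a[2]))-p)
    return o
r=least_squares(res,[.56,0,-.08,.065],loss="soft_l1");print(r.x,np.round(r.fun,2) if 0 else np.round(res(r.x),1))
np.save("w.npy",r.x)
a=cv2.resize(C["top"]["frame"][150:270,270:430],None,fx=5,fy=5,interpolation=cv2.INTER_CUBIC)
cv2.imwrite("pics/topz.png",a[:,:,::-1])
b=cv2.resize(C["side"]["frame"][165:305,265:425],None,fx=4,fy=4,interpolation=cv2.INTER_CUBIC)
cv2.imwrite("pics/sidez.png",b[:,:,::-1])
E
```

```text
top g [318.5388601  238.91709845] 193
top b [347.125 215.875] 8
top r [415.38095238 222.14285714] 21
side g [295.94736842 219.14473684] 76
side r [367.33333333 276.88888889] 9
2 [353.20478723 199.17553191]
3 [366.7527115 188.0791757]
4 [384.1395122 185.2897561]
5 [400.60580205 191.40187713]
6 [412.17950392 204.77610966]
[ 0.52111495 -0.01812243 -0.10245323  0.07308749] [ 0.1 -0.1  0.1 -0.1  0.2 -0.  -0.2  0.  -0.5 -0.3  0.1  0.1 -0.   0.
 -0.1 -0.1  0.1 -0.2  0.1 -0.1]
```

View pics/topz.png

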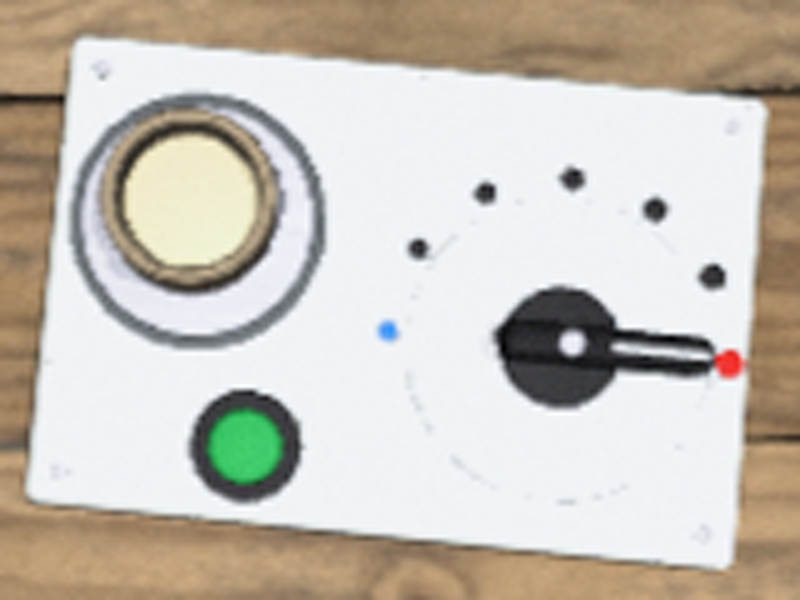

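View pics/sidez.png

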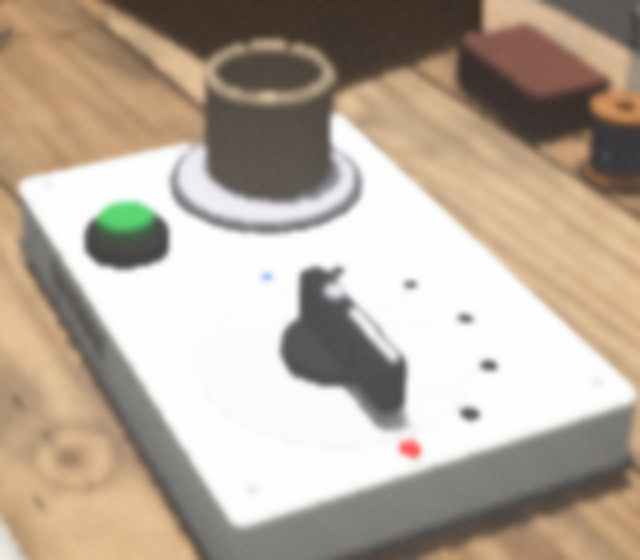

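The fit residuals are under 0.5 px, so the warmer pose is good. The zooms show the dial at 7 and the button standing proud of its housing. Next I'll plan the push arc.

```bash
cat >> h.py <<'E'
W=np.load("w.npy") if __import__("os").path.exists("w.npy") else None
def world(x,y,z):
    c,s=np.cos(W[2]),np.sin(W[2]);return np.array([W[0]+c*x-s*y,W[1]+s*x+c*y,z])
def tool(deg,gap=0.,z=.055+.016,r=.045,sgn=1,off=.019):
    """pose with the shut fingers behind the bar (clockwise side) when the dial stands at deg"""
    t=np.radians(deg);u=np.array([np.sin(t),np.cos(t)]);v=np.array([np.cos(t),-np.sin(t)])
    p=np.array([-.015,-.07])+r*u+(off+gap)*v
    a=world(*v,0)-world(0,0,0);x=sgn*a;zz=np.array([0,0,-1.]);return world(*p,z),np.column_stack([x,np.cross(zz,x),zz])
E
python3 - <<'E'
from h import *
for s in(1,-1):
    print(s)
    for d in(195,180,150,120,90,60,30):
        q=arm.ik(*tool(d,.012,sgn=s)); print(d,None if q is None else np.round(q,2))
print(arm.ik(*tool(180,.012,z=.2,sgn=1)) is not None,world(-.07,.06,.08))
E
```

```text
1
195 [-0.48  0.41  0.72  2.23 -0.44  0.65  1.77]
180 [-0.39  0.4   0.63  2.2  -0.39  0.65  1.99]
150 [-0.38  0.45  0.66  2.14 -0.43  0.68  2.56]
120 [ 0.82  0.55 -0.85  2.01  0.56  0.83  2.17]
90 [-0.72  0.84  1.2   2.05 -0.97  0.99 -2.24]
60 [-0.77  0.85  1.2   2.04 -0.98  1.   -1.77]
30 [-0.82  0.84  1.2   2.05 -0.97  0.99 -1.29]
-1
195 [-0.69  0.54  1.02  2.23 -0.71  0.74 -1.11]
180 [-0.57  0.49  0.88  2.2  -0.59  0.7  -0.95]
150 [-0.64  0.64  1.05  2.15 -0.79  0.82 -0.23]
120 [-0.65  0.71  1.09  2.09 -0.85  0.88  0.32]
90 [-0.63  0.68  1.    2.05 -0.77  0.85  0.72]
60 [-0.62  0.63  0.91  2.03 -0.69  0.82  1.12]
30 [-0.58  0.55  0.76  2.04 -0.55  0.76  1.47]
True [0.45761845 0.04872213 0.08      ]
```

```bash
cat >> h.py <<'E'
def push(a,b,step=7.5,v=.05):
    for d in np.linspace(a,b,int(np.ceil(abs(a-b)/step))+1)[1:]:
        arm.servo_line(*tool(d,sgn=-1),velocity=v)
        f=arm.read_state()["contact_force"];print(round(d,1),np.round(f,1))
        if np.linalg.norm(f)>35: print("STOP");break
E
python3 - <<'E'
from h import *
arm.close_gripper(20)
arm.move_ptp(*tool(184,.012,z=.2,sgn=-1));print(arm.read_state()["time"])
arm.servo_line(tool(184,.012,sgn=-1)[0],velocity=.12)
arm.servo_line(*tool(184,sgn=-1),velocity=.04)
push(184,129)
print(arm.read_state()["time"])
for n in("top","side"):
    c=arm.capture(n)["frame"];s=c[165:305,265:425] if n=="side" else c[150:270,270:430]
    cv2.imwrite(f"pics/p1{n}.png",cv2.resize(s,None,fx=3,fy=3)[:,:,::-1])
a,b=[cv2.imread(f"pics/p1{n}.png") for n in("top","side")]
cv2.imwrite("pics/p1.png",np.hstack([cv2.resize(a,(380,285)),cv2.resize(b,(380,332))[:285]]))
E
```

```text
3.8417
177.1 [-3.9  2.  -0.2]
170.2 [-1.7  0.1 -0.7]
163.4 [-0.   0.7  0. ]
156.5 [-0.2 -0.2 -0.2]
149.6 [-0.4 -0.3 -0.2]
142.8 [-2.5 -0.9 -0.3]
135.9 [-0.1  0.6 -0.3]
129.0 [-0.1 -0.7  0.3]
7.65
```

View pics/p1.png

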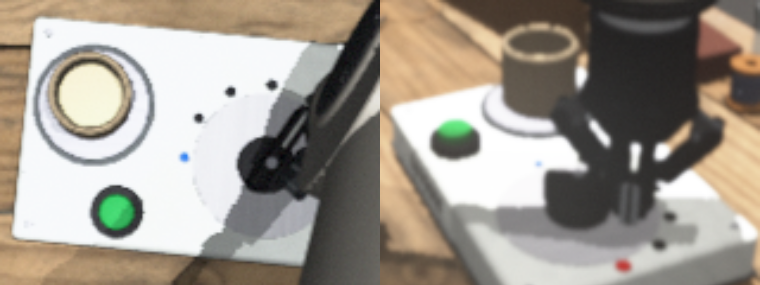

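The dial snapped through two clicks as planned and appears to be at setting 5. The bar points up and to the right, ahead of the fingers. I'll push it to 3 and then look again.

Run:
```python
from h import *
push(129,69)
print(arm.read_state()["time"])
a=cv2.resize(arm.capture("top")["frame"][150:270,270:430],(480,360))
cv2.imwrite("pics/p2.png",a[:,:,::-1])
```

```text
121.5 [-1.  -0.6  0. ]
114.0 [-2.7 -1.8 -0.5]
106.5 [-0.1 -0.1 -0.1]
99.0 [0.4 0.1 0.5]
91.5 [-1.2 -0.4 -0.2]
84.0 [-1.4 -3.1 -0.8]
76.5 [-0.   0.5  0.8]
69.0 [-0.8 -0.8 -0.1]
10.0167
```

View pics/p2.png

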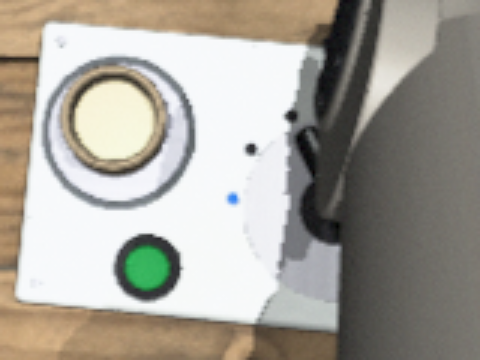

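The bar now points at stud 3 (291,115). I'll push the last click, back off, lift and check.

Run:
```python
from h import *
push(69,40,step=6,v=.04)
arm.servo_line(*tool(46,.012,sgn=-1),velocity=.08)
p,R=tool(46,.012,z=.2,sgn=-1);arm.servo_line(p,velocity=.15)
b=world(-.07,.06,.16);arm.servo_line(b,velocity=.2)
print(arm.read_state()["time"],arm.read_state()["ee_pos"],b)
o=[cv2.resize(arm.capture(n)["frame"][y:y+140,x:x+170],(400,330)) for n,x,y in(("top",265,140),("side",262,165))]
cv2.imwrite("pics/p3.png",np.hstack(o)[:,:,::-1])
```

```text
63.2 [-1.1 -0.4 -0.3]
57.4 [ 0.4 -4.7 -0.4]
51.6 [ 0.1 -1.5 -0.3]
45.8 [ 0.  -0.1  0.1]
40.0 [ 0.3 -0.4 -0.6]
13.8 [0.45814024 0.04811097 0.1601335 ] [0.45761845 0.04872213 0.16      ]
```

View pics/p3.png

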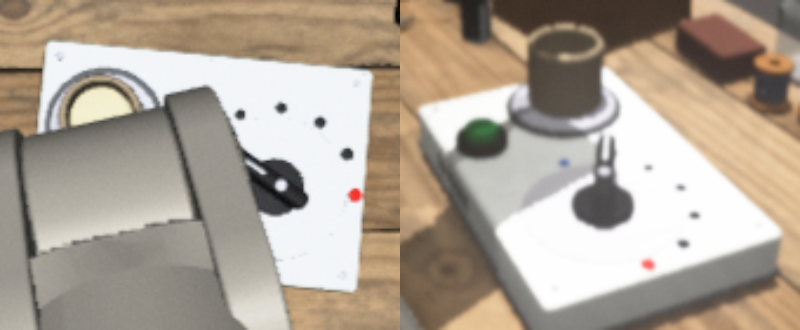

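The dial points at stud 2: it sits about 36° up from image left, which matches 30° plus the warmer's 6° yaw. In the side view it hides stud 2, and studs 3–6 are clear. Now I'll press the button with force monitoring.

Run:
```python
from h import *
b=world(-.07,.06,.09)
arm.servo_line(b,velocity=.1);f0=arm.read_state()["contact_force"][2]
z=.084
while z>.058:
    b[2]=z;arm.servo_line(b,velocity=.03);s=arm.read_state();f=s["contact_force"][2]-f0
    print(round(z,4),round(s["ee_pos"][2],4),round(f,1),end=" | ")
    if f>12:break
    z-=.001
arm.hold(.3);s=arm.read_state();print(s["ee_pos"],s["contact_force"])
c=arm.capture("side")["frame"][190:260,265:345]
b[2]=.16;arm.servo_line(b,velocity=.08)
b[2]=.25;arm.servo_line(b,velocity=.2)
arm.move_ptp([.45,.35,.3],s["tool_rot"])
print(arm.read_state()["time"])
o=[cv2.resize(c,(377,330))]+[cv2.resize(arm.capture(n)["frame"][y:y+140,x:x+170],(400,330)) for n,x,y in(("top",265,140),)]
cv2.imwrite("pics/p4.png",np.hstack(o)[:,:,::-1])
```

```text
0.084 0.084 -0.0 | 0.083 0.083 -1.6 | 0.082 0.0819 -0.9 | 0.081 0.081 -0.6 | 0.08 0.08 -1.0 | 0.079 0.0789 -0.4 | 0.078 0.0779 -1.1 | 0.077 0.077 0.4 | 0.076 0.076 1.1 | 0.075 0.075 2.0 | 0.074 0.074 2.7 | 0.073 0.073 2.5 | 0.072 0.072 2.8 | 0.071 0.0711 5.7 | 0.07 0.0707 25.8 | [0.45779178 0.04875795 0.07069655] [-6.24331427 -0.82394258 25.44595854]
21.9917
```

View pics/p4.png

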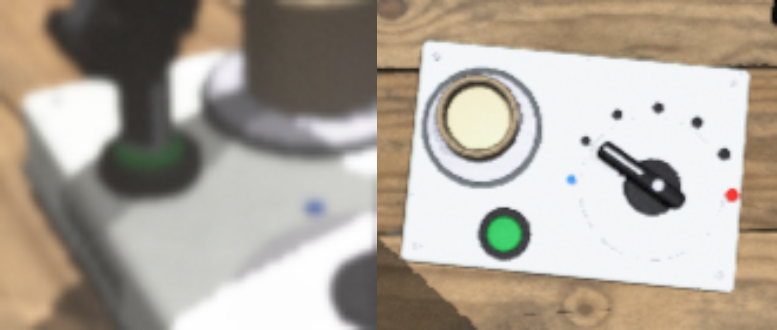

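The button travelled about 6 mm, from 0.077 to 0.071, to a hard stop and then came back up. The final view shows the dial (tip 605,152) at stud 2 (586,141), the pot on the plate and the arm clear.

```bash
python3 -c "
from workcell import arm
print(arm.close_job())"
```

```text
the job is handed in; nothing more can be done
None
```

The job is handed in: the dial is at setting 2, the start button was then pressed fully down and released, and the pot is still on the hot plate, after about 22 s of robot time.

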